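Feed the turned stands into the seasoning jar

TASK

Swing the cover off the mouth of the jar, slide the two round wooden stands over the board and down through the mouth into the jar, one at a time (the first must lie still in the jar before the second reaches the mouth), and then swing the cover back fully home over the mouth. Keep the stands down on the board, do not lift them, and leave the square stand and the chisel where they lie.

Things in the scene. Friction and masses are not known exactly. Their poses are not given: they have to be found in the camera images.
- bench: Fixed plywood board on legs over a deep glass jar. Origin on the table, on the axis of jar and mouth. Flat rimless deck, top 175 mm up: here x -155 to 155 for y 55 to 310, x -80 to 80 for y -150 to 55 mm. Mouth: round hole 84 mm wide at x = y = 0, flush; below it a neck (90 mm bore) down to 130 mm, then a body of 142 mm bore, floor at 6 mm. All stands lie on its +y side in mixed order
- mouth (a point): Centre of the jar's mouth, at the level of the deck's top; axes as the bench
- cover (a joint): Mouth's swing cover, rad: wooden disc of 108 mm diameter, 3 to 10 mm above the deck, on an arm about the pin cover_hinge, 105 mm to -y of the mouth. 0 = home over the mouth, at its stop; grows anticlockwise from above (disc goes to the bench's -x, the robot's side) to 1.7. From 0.95 the mouth is clear. Light friction (1 N at the knob), stays where left; starts home or ajar by up to 0.35
- cover_hinge (a point): The cover's vertical hinge axis, at deck level
- cover_knob (a point): Middle of the upright round wooden knob on the centre of the cover's disc, 26 mm diameter, 34 mm high (16 to 50 mm above the deck, so this point is 33 mm above it), 105 mm from the hinge axis; the knob does not turn on the cover
- stand_a_mid (a point): Centre (half-way up) of one round turned wooden stand: 66 mm diameter at its foot (12 mm high), waisted above to 52 mm, top 58 mm diameter, 30 mm high in all, about 75 g, lying on its foot on the deck. z is its axis
- stand_b_mid (a point): Centre of the other round stand, the same
- square_mid (a point): Centre of the square wooden stand, 56 by 56 mm and 30 mm high, loose on the deck; to be left alone
- chisel_mid (a point): Middle of a wood chisel, 147 mm long (along its x) and 20 mm wide and 18 mm high, lying loose along the deck's +y edge behind the stands; to be left alone
Mind the look-alikes: they are no part of the job. What is shaped like the part that bears stand_a_mid but red or white is not meant.

How it is judged (in metres and radians):
On the way, in this order (a step that is already met when the one before it is completed fails the run):
1. one round stand lies still inside the jar while the other is still on the board, clear of the mouth (((horizontal distance between stand_a_mid and mouth below 0.075 m and z of stand_a_mid in the frame of bench below 0.11 m and linear speed of stand_a below 0.05 m/s and horizontal distance between stand_b_mid and mouth above 0.065 m and z of stand_b_mid in the frame of bench above 0.17 m) or (horizontal distance between stand_b_mid and mouth below 0.075 m and z of stand_b_mid in the frame of bench below 0.11 m and linear speed of stand_b below 0.05 m/s and horizontal distance between stand_a_mid and mouth above 0.065 m and z of stand_a_mid in the frame of bench above 0.17 m))), for 0.1 s.
2. both round stands are inside the jar (horizontal distance between each of stand_a_mid, stand_b_mid and mouth below 0.075 m and z of each of stand_a_mid, stand_b_mid in the frame of bench below 0.11 m), for 0.1 s.
At the end, for the whole second after the job is handed in: Both round stands lie still inside the body of the jar, the cover is home over the mouth (within 0.09 rad of its stop), and the square stand and the chisel lie within 25 mm of where they were on the board (all of step 2 and linear speed of each of stand_a, stand_b below 0.05 m/s and value of joint cover below 0.09 rad and distance of each of square_mid, chisel_mid from where it was at the start of the episode below 0.025 m); the robot touches nothing.
It fails at once if a round stand is lifted more than 45 mm off the board (z of any of stand_a_mid, stand_b_mid in the frame of bench above 0.235 m).
It fails at once if the square stand is moved by more than 25 mm (distance of square_mid from where it was at the start of the episode above 0.025 m).
It fails at once if the chisel is moved by more than 25 mm (distance of chisel_mid from where it was at the start of the episode above 0.025 m).
It also fails if it takes over 64 s, if anything falls off the work surface, if the arm or the gripper's body presses on something with over 40 N, if the wrist force passes 120 N, or if a joint passes its speed limit or range.

ROBOT

A 6-joint arm with a two-finger parallel gripper is mounted at the origin on the work surface. World frame = base frame: x ahead of the robot, y to its left, z up, the work surface at z = 0. Lengths are in m, angles in degrees, forces in N, time in s.
With the tool pointing down it reaches from about 0.325 to 0.9 m from the base axis. Payload 6.1 kg.
Tool frame: the origin (TCP) lies midway between the tips of the shut fingers; the grasp point (between the pads) lies 19 mm behind it; z points along the fingers, y is the direction in which the jaws open and shut (so a half turn about z gives the same grasp; the last joint's range is limited). The gripper opens to 87 mm and grips with 3 to 60 N. Pads are 19 mm wide; open, the fingers measure 117 mm over their backs; the gripper's body (75 mm by 190 mm) begins 51 mm behind the grasp point.
Start: joints at [-74.662, 12.628, 87.462, -0, 79.91, -7.225], TCP at [0.24, -0.577, 0.201] pointing down, gripper open.
Joint ranges: [-170.65, 170.65], [-52.31, 119.04], [5.05, 147.46], [-71.25, 251.25], [11.57, 151.72], [-153.62, 153.62]. Speed limits (degrees/s): [147.25, 147.25, 172.46, 180, 180, 180].

INTERFACE

Orientations are given as [roll, pitch, yaw] about the fixed x, y, z axes, in that order (R = Rz(yaw) Ry(pitch) Rx(roll)).
In Python, from bench import read_state, get_image, calibration, job_done gives the robot as it stands.
- The arm moves only by the tool carry_out, never from a script. Its argument "steps" is a list of rows, each a list of 3 entries, a list of its own where there are three numbers: the shift along the tool's x, y, z in cm, then the turn, a rotation vector about the tool's x, y, z in degrees, then the closure, from 0 (fully open) to 1 (shut). A call has 1 to 20 rows; each row shifts and turns the commanded pose from where the row before left it, along the tool's axes as they then stand; what a row does not reach is not made up. A row lasts 1/10 s, in which the tool goes at most 50 mm and 8.59 degrees, less where a joint would pass 70% of its speed; a pose out of reach is approached as far as the arm can. A call with a gripper value outside its range is refused whole. The fingers move at their own pace and stop on an object; the grip force is fixed at half the most. Time passes only in rows, so rows that do not move let the fingers close. It gives the time, the measured TCP pose, the force and the opening at its end, in the units of the state.
- read_state(): the state, without advancing time (a new reading comes with each control period).
- get_image(name): name is "side" or "top"; returns the picture (400x640x3 uint8, blue, green, red); there is no depth.
- calibration(name): a dict with "fov_y" (degrees; the focal length in pixels is half the picture's height over the tangent of half this angle, whatever the lens; pixels are square), "cx", "cy" (the principal point, pixels), "cam_to_world" (4x4, takes a point from camera to world coordinates). Camera axes: x right, y down, z forward; pixel columns grow to the right and rows downward; lengths in m; the calibration is good to about 2 mm. A picture is of the moment at which its call begins. calibration takes no time and is no camera call.
- job_done(): hands the job in, once; it reports no verdict.
The state is a dict: "clock": time; "joints": joint angles; "dq": joint speeds; "joint_torque": joint torques, N m; "tcp_pos": TCP position; "tcp_rot": TCP orientation; "wrist_force": force on the tool from outside, world axes, zero at the start; "ft_torque": the same for the moment, N m; "grip_width": opening from 0.0 (shut) to 1.0 (fully open).
Only numpy, scipy, OpenCV 4.12 (cv2) and the standard library are available. Lean on these libraries where they do the work, as an engineer would, in place of code of your own. Each camera call takes 0.05 s, during which the arm holds its last target.

## Working session

There is one attempt and no reset: what is moved stays moved. The work goes in short steps, Python scripts to look and compute and a tool call to move; the robot and the scene stay as the last step left them, time stands still between calls to the robot, and variables do not carry over. Pictures are saved under pics/ and viewed, and the job is handed in when it is done.

Besides the shell and the picture viewer there is one more tool, called after "Request:" as a command line: name --argument value ..., lists and objects as JSON in quotes. carry_out: Moves the arm, as the interface text tells. Its arguments: {"type":"object","properties":{"steps":{"type":"array","items":{"type":"array"}}},"required":["steps"]}

```bash
mkdir -p pics
python3 - <<'E'
from bench import *
import cv2
for n in("side","top"):
    cv2.imwrite(f"pics/{n}0.png",get_image(n)); c=calibration(n); print(n,c)
print(read_state())
E
```

```text
side {'fov_y': 48.01350015429549, 'cx': 322.55909469073896, 'cy': 212.71695182559088, 'cam_to_world': array([[ 0.73529772,  0.52847932, -0.42431931,  0.96803278],
       [ 0.67768994, -0.56538574,  0.47018646, -0.35136061],
       [ 0.00857974, -0.63328396, -0.77387196,  0.76647783],
       [ 0.        ,  0.        ,  0.        ,  1.        ]])}
top {'fov_y': 43.106120320051325, 'cx': 305.6372194109359, 'cy': 204.87102089583206, 'cam_to_world': array([[-0.00597112, -0.99391916,  0.10995019,  0.5234    ],
       [-0.99996044,  0.00665962,  0.00589574,  0.01026256],
       [-0.00659211, -0.10991064, -0.99391961,  1.18664347],
       [ 0.        ,  0.        ,  0.        ,  1.        ]])}
{'clock': 0.1, 'joints': array([-7.46616347e+01,  1.26704066e+01,  8.75190659e+01, -1.07417116e-03,
        7.99107805e+01, -7.22661939e+00]), 'dq': array([ 0.00298441, -0.06530215, -0.19551228, -0.0188284 ,  0.01747521,
       -0.05274352]), 'joint_torque': array([ 3.76059925e-04, -4.95942485e+01, -3.88520265e+01,  7.00967456e-02,
        5.14738576e-02, -4.39656981e-05]), 'tcp_pos': array([ 0.2396464 , -0.57658285,  0.20015144]), 'tcp_rot': array([-1.79900410e+02, -1.15623889e-02,  2.25651637e+01]), 'wrist_force': array([ 0.96626838, -0.44641379,  0.45849743]), 'ft_torque': array([ 0.04935772, -0.00117976, -0.00928504]), 'grip_width': 0.9999394003587385}
```

View pics/side0.png

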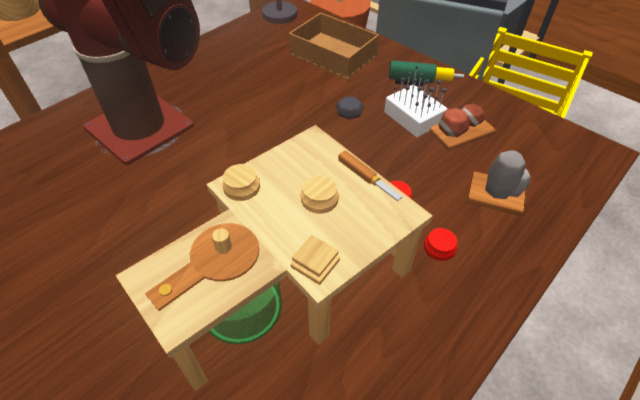

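View pics/top0.png

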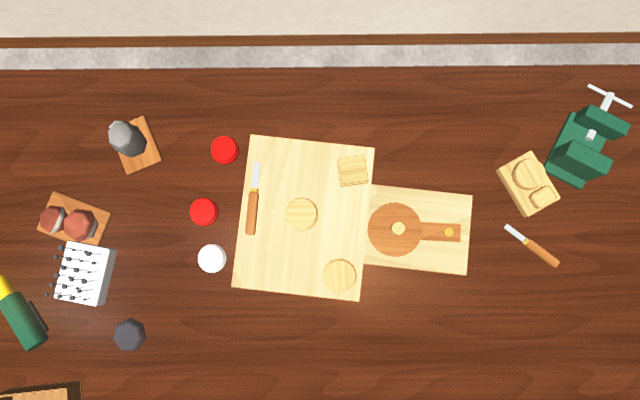

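The top view shows the round wooden stands at (301,214) and (340,276). The square stand is at (353,170), the chisel near (253,198), and the cover disc at (394,229) with its knob at (399,228) and hinge pin at (449,232). The red discs (224,150), (203,212) and the white one (211,258) lie on the table and are look-alikes. Next I'll measure positions and make an enlarged crop.

```bash
cat > h.py <<'E'
import numpy as np,cv2
from bench import *
def ray(n,u,v,z):
    c=calibration(n);f=200/np.tan(np.radians(c['fov_y']/2));T=c['cam_to_world']
    d=T[:3,:3]@np.array([(u-c['cx'])/f,(v-c['cy'])/f,1.]);o=T[:3,3]
    return o+d*(z-o[2])/d[2]
def proj(n,p):
    c=calibration(n);f=200/np.tan(np.radians(c['fov_y']/2));T=c['cam_to_world']
    q=T[:3,:3].T@(np.asarray(p)-T[:3,3]);return np.array([f*q[0]/q[2]+c['cx'],f*q[1]/q[2]+c['cy']])
E
python3 - <<'E'
from h import *
im=cv2.imread('pics/top0.png')
cv2.imwrite('pics/crop0.png',cv2.resize(im[125:310,225:480],None,fx=3,fy=3,interpolation=cv2.INTER_CUBIC))
hsv=cv2.cvtColor(im,cv2.COLOR_BGR2HSV)
for p in [(270,250),(301,214),(340,276),(353,170),(430,200),(380,229),(399,228),(449,232),(500,300)]: print(p,hsv[p[1],p[0]])
m=((hsv[...,2]>150)).astype(np.uint8)
m[:, :228]=0;m[:,480:]=0;m[:125]=0;m[310:]=0
m=cv2.morphologyEx(m,cv2.MORPH_CLOSE,np.ones((3,3)))
cs,_=cv2.findContours(m,0,1);c=max(cs,key=cv2.contourArea)
print(cv2.approxPolyDP(c,5,True).reshape(-1,2).tolist())
for p in cv2.approxPolyDP(c,5,True).reshape(-1,2): print(p,ray('top',*p,.175).round(4))
E
```

```text
(270, 250) [ 24  66 253]
(301, 214) [ 23  91 251]
(340, 276) [ 23  89 252]
(353, 170) [ 21 105 242]
(430, 200) [ 24  64 252]
(380, 229) [ 14 153 222]
(399, 228) [ 23  94 250]
(449, 232) [ 23 144 247]
(500, 300) [ 10 153 128]
[[250, 134], [240, 213], [228, 222], [231, 287], [377, 309], [397, 294], [412, 294], [408, 287], [434, 286], [408, 277], [407, 269], [466, 275], [472, 195], [373, 184], [373, 177], [382, 177], [372, 176], [375, 149], [355, 141]]
[250 134] [0.7818 0.1291 0.175 ]
[240 213] [0.6198 0.1482 0.175 ]
[228 222] [0.6018 0.1721 0.175 ]
[231 287] [0.473  0.1648 0.175 ]
[377 309] [ 0.4287 -0.1226  0.175 ]
[397 294] [ 0.4575 -0.1626  0.175 ]
[412 294] [ 0.4573 -0.1921  0.175 ]
[408 287] [ 0.471  -0.1846  0.175 ]
[434 286] [ 0.4727 -0.2359  0.175 ]
[408 277] [ 0.4905 -0.1852  0.175 ]
[407 269] [ 0.5062 -0.1836  0.175 ]
[466 275] [ 0.4938 -0.2997  0.175 ]
[472 195] [ 0.653  -0.3183  0.175 ]
[373 184] [ 0.6768 -0.1199  0.175 ]
[373 177] [ 0.6911 -0.1202  0.175 ]
[382 177] [ 0.6909 -0.1384  0.175 ]
[372 176] [ 0.6931 -0.1182  0.175 ]
[375 149] [ 0.7486 -0.1254  0.175 ]
[355 141] [ 0.7655 -0.0851  0.175 ]
```

View pics/crop0.png

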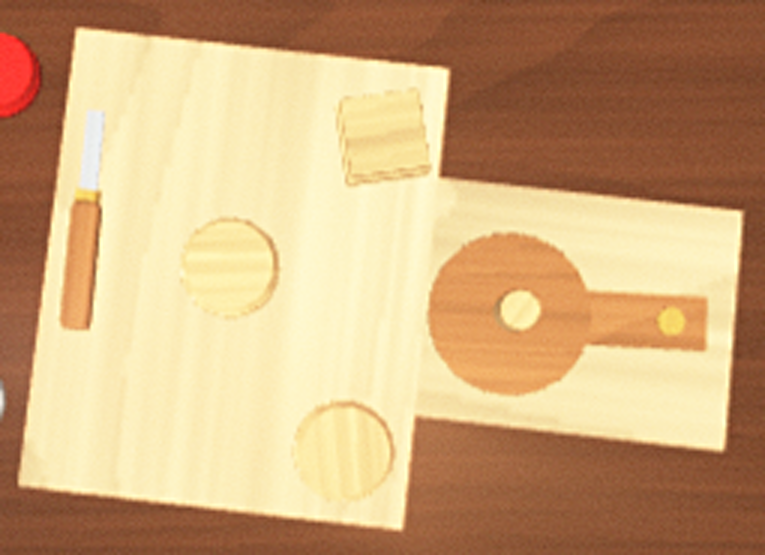

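Run:
```python
from h import *
cr=np.array([(76,28),(449,68),(404,530),(19,487),(743,210),(724,450)])/3+[225,125]-.33
B=np.array([(155,310),(155,55),(-155,55),(-155,310),(80,-150),(-80,-150)])/1000
W=np.array([ray('top',*p,.175)[:2] for p in cr])
bm,wm=B.mean(0),W.mean(0);H=(B-bm).T@(W-wm);a=np.arctan2(H[0,1]-H[1,0],H[0,0]+H[1,1])
R=np.array([[np.cos(a),-np.sin(a)],[np.sin(a),np.cos(a)]]);t=wm-R@bm
print('yaw',np.degrees(a),'t',t,'res',((R@B.T).T+t-W).round(4).tolist())
np.savez('bench_fit.npz',R=R,t=t,a=a)
f=lambda u,v,z:(ray('top',u/3+225-.33,v/3+125-.33,z)[:2])
for n,u,v,z in [('s1',229,268,.192),('s2',343,452,.192),('sq',383,135,.205),('sqbase',388,138,.19),('disc',510,313,.183),('knob',521,310,.225),('hinge',672,320,.187),('ch1',93,110,.18),('ch2',75,328,.19)]:
    w=f(u,v,z); print(n,w.round(4),'bench',(R.T@(w-t)).round(4))
for u in[(350,97),(420,90),(432,170),(355,183)]: print('sqc',(R.T@(f(*u,.205)-t)).round(4))
# side checks
for n,p,z in [('s1',(319,195),.19),('s2',(241,182),.19),('knob',(221,232),.225),('hinge',(165,290),.187)]:
    w=ray('side',*p,z)[:2];print('side',n,w.round(4),(R.T@(w-t)).round(4))
print(R@[0,-.105]+t)
```

```text
yaw -6.656921332726853 t [ 0.5914639  -0.16073415] res [[-0.0004, 0.0001], [-0.0003, 0.0001], [0.0002, 0.0001], [0.0005, 0.0004], [-0.0002, -0.0], [0.0002, -0.0007]]
s1 [0.6154 0.0254] bench [0.0022 0.1877]
s2 [ 0.4951 -0.0479] bench [-0.1088  0.1009]
sq [ 0.7009 -0.0761] bench [0.0989 0.0968]
sqbase [ 0.7016 -0.0807] bench [0.1001 0.0923]
disc [ 0.5851 -0.1599] bench [-0.0064  0.0001]
knob [ 0.5844 -0.1598] bench [-0.0071  0.0001]
hinge [ 0.5796 -0.2654] bench [ 0.0004 -0.1054]
ch1 [0.7239 0.1167] bench [0.0994 0.2909]
ch2 [0.5767 0.1267] bench [-0.048   0.2838]
sqc [0.1218 0.1208]
sqc [0.1314 0.0756]
sqc [0.0794 0.0627]
sqc [0.0653 0.1118]
side s1 [0.6209 0.0236] [0.0079 0.1865]
side s2 [ 0.5003 -0.0476] [-0.1037  0.1018]
side knob [ 0.5851 -0.154 ] [-0.0071  0.0059]
side hinge [ 0.5812 -0.263 ] [ 0.0017 -0.1027]
[ 0.57929188 -0.26502625]
```

Deck corners fit to under 1 mm. In world coordinates the mouth is at (0.5915, -0.1607) with bench yaw -6.66°. The knob is at (0.584, -0.160), so the cover is about 0.07 rad ajar. Stand 1 is at bench (2, 188) mm and stand 2 at (-109, 101) mm, and the two views agree to about 5 mm. The crop shows both meant stands are round, tan and waisted, and lie on the deck.

Plan: straddle the knob loosely and swing it, then grip each stand at the waist and drag it to the mouth.

Request:
carry_out --steps '[[[0,0,-2.5],[0,0,-7.6],0],[[0,0,-2.5],[0,0,-7.6],0],[[0,0,-2.5],[0,0,-7.6],0],[[0,0,-2.5],[0,0,-7.6],0],[[0,0,0],[0,0,-7.6],0.4],[[0,0,0],[0,0,-7.6],0.4],[[0,0,0],[0,0,-7.6],0.4],[[0,0,0],[0,0,-7.6],0.4]]'

```text
clock: 0.9
tcp_pos: [0.2397, -0.5769, 0.3005]
tcp_rot: [-180.0, -0.1, 83.7]
wrist_force: [-0.5, -0.1, -0.1]
grip_width: 0.723
```

Request:
carry_out --steps '[[[2.84,1.84,0],[0,0,0],0.4],[[2.84,1.84,0],[0,0,0],0.4],[[2.84,1.84,0],[0,0,0],0.4],[[2.84,1.84,0],[0,0,0],0.4],[[2.84,1.84,0],[0,0,0],0.4],[[2.84,1.84,0],[0,0,0],0.4],[[2.84,1.84,0],[0,0,0],0.4],[[2.84,1.84,0],[0,0,0],0.4],[[2.84,1.84,0],[0,0,0],0.4],[[2.84,1.84,0],[0,0,0],0.4],[[2.84,1.84,0],[0,0,0],0.4],[[2.84,1.84,0],[0,0,0],0.4],[[2.84,1.84,0],[0,0,0],0.4],[[2.84,1.84,0],[0,0,0],0.4],[[2.84,1.84,0],[0,0,0],0.4],[[2.84,1.84,0],[0,0,0],0.4],[[0,0,0],[0,0,0],0.4],[[0,0,0],[0,0,0],0.4]]'

```text
clock: 2.7
tcp_pos: [0.5846, -0.1592, 0.3004]
tcp_rot: [-179.9, 0.0, 83.5]
wrist_force: [-0.3, -0.8, 0.3]
grip_width: 0.601
```

Request:
carry_out --steps '[[[0,0,2.5],[0,0,0],0.4],[[0,0,2.5],[0,0,0],0.4],[[0,0,2.5],[0,0,0],0.4],[[0,0,1.5],[0,0,0],0.4],[[0,0,1.0],[0,0,0],0.4],[[0,0,1.0],[0,0,0],0.5],[[0,0,0],[0,0,0],0.55],[[0,0,0],[0,0,0],0.55]]'

```text
clock: 3.5
tcp_pos: [0.5851, -0.1601, 0.1919]
tcp_rot: [179.9, 0.0, 83.4]
wrist_force: [0.8, 0.3, 0.0]
grip_width: 0.472
```

Run:
```python
from h import *
a=get_image('top')[125:310,225:480];b=get_image('side')[160:345,100:355]
cv2.imwrite('pics/k1.png',cv2.resize(np.vstack([a,b]),None,fx=1.6,fy=1.6))
# arc plan: chord steps in tool frame for theta step
th=np.radians(7);R=.105
print(R*np.sin(th),R*(1-np.cos(th)))
```

```text
0.012796281057540484 0.0007826540776611917
```

View pics/k1.png

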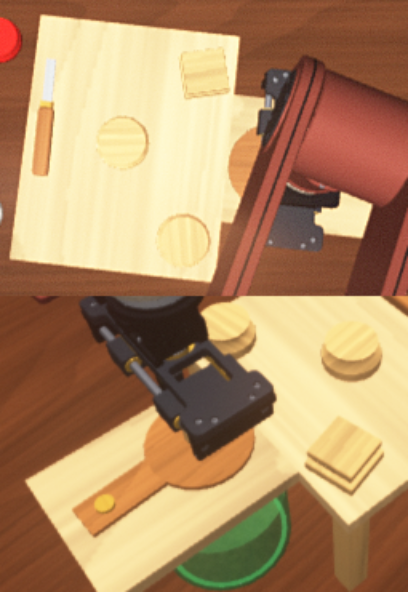

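The cover knob is between the open jaws with no contact force, so I'll swing it about 70° in 7° arc steps.

Request:
carry_out --steps '[[[0,0,0],[0,0,-3.4],0.55],[[-0.08,-1.28,0],[0,0,-7],0.55],[[-0.08,-1.28,0],[0,0,-7],0.55],[[-0.08,-1.28,0],[0,0,-7],0.55],[[-0.08,-1.28,0],[0,0,-7],0.55],[[-0.08,-1.28,0],[0,0,-7],0.55],[[0,0,0],[0,0,0],0.55]]'

```text
clock: 4.3
tcp_pos: [0.5233, -0.1761, 0.1922]
tcp_rot: [180.0, 0.1, 121.8]
wrist_force: [0.8, 0.8, 1.1]
grip_width: 0.451
```

Request:
carry_out --steps '[[[-0.08,-1.28,0],[0,0,-7],0.55],[[-0.08,-1.28,0],[0,0,-7],0.55],[[-0.08,-1.28,0],[0,0,-7],0.55],[[-0.08,-1.28,0],[0,0,-7],0.55],[[-0.08,-1.28,0],[0,0,-7],0.55],[[0,0,0],[0,0,0],0.55],[[0,0,0],[0,0,0],0.55]]'

```text
clock: 5.0
tcp_pos: [0.483, -0.2234, 0.1916]
tcp_rot: [180.0, 0.1, 156.4]
wrist_force: [0.5, -1.1, 0.6]
grip_width: 0.45
```

Run:
```python
from h import *
a=get_image('top')[125:310,225:480];b=get_image('side')[160:345,100:355]
cv2.imwrite('pics/k2.png',cv2.resize(np.vstack([a,b]),None,fx=1.6,fy=1.6))
```

```text
(no output)
```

View pics/k2.png

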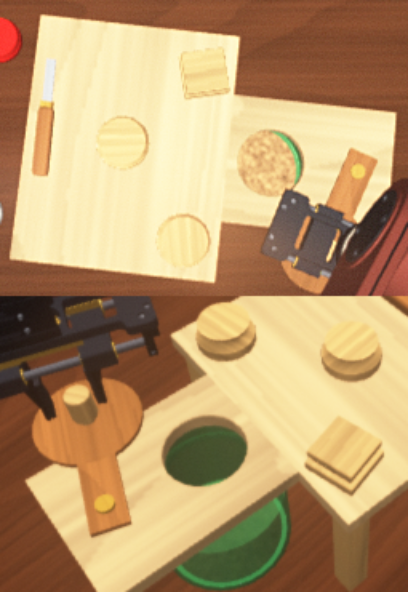

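The mouth is clear and the cover has swung to about 1.2 rad. I'll lift, turn back and go above stand 1.

Request:
carry_out --steps '[[[0,0,-2],[0,0,0],0.4],[[0,0,-3],[0,0,0],0.3],[[0,0,-3],[0,0,0],0],[[0,0,-2.8],[0,0,0],0],[[0,0,0],[0,0,8.12],0],[[0,0,0],[0,0,8.12],0],[[0,0,0],[0,0,8.12],0],[[0,0,0],[0,0,8.12],0],[[0,0,0],[0,0,8.12],0],[[0,0,0],[0,0,8.12],0],[[0,0,0],[0,0,8.12],0],[[0,0,0],[0,0,8.12],0],[[0,0,0],[0,0,8.12],0],[[0,0,0],[0,0,0],0]]'

```text
clock: 6.5
tcp_pos: [0.4827, -0.2228, 0.2992]
tcp_rot: [180.0, -0.0, 83.5]
wrist_force: [0.7, -0.2, -0.4]
grip_width: 0.999
```

Request:
carry_out --steps '[[[2.62,1.04,0],[0,0,0],0],[[2.62,1.04,0],[0,0,0],0],[[2.62,1.04,0],[0,0,0],0],[[2.62,1.04,0],[0,0,0],0],[[2.62,1.04,0],[0,0,0],0],[[2.62,1.04,0],[0,0,0],0],[[2.62,1.04,0],[0,0,0],0],[[2.62,1.04,0],[0,0,0],0],[[2.62,1.04,0],[0,0,0],0],[[2.62,1.04,0],[0,0,0],0],[[0,0,0],[0,0,0],0],[[0,0,0],[0,0,0],0]]'

```text
clock: 7.7
tcp_pos: [0.6145, 0.0263, 0.2988]
tcp_rot: [-180.0, 0.0, 83.9]
wrist_force: [0.5, -0.3, 0.6]
grip_width: 1.002
```

Request:
carry_out --steps '[[[0,0.2,2.5],[0,0,0],0],[[0,0,2.5],[0,0,0],0],[[0,0,2.5],[0,0,0],0],[[0,0,1.5],[0,0,0],0],[[0,0,1.5],[0,0,0],0],[[0,0,1.0],[0,0,0],0],[[0,0,0.5],[0,0,0],0],[[0,0,0],[0,0,0],0]]'

```text
clock: 8.5
tcp_pos: [0.6164, 0.0253, 0.1788]
tcp_rot: [-180.0, 0.0, 83.7]
wrist_force: [0.1, 0.2, 0.4]
grip_width: 0.995
```

Run:
```python
from h import *
print(read_state()['tcp_pos'],read_state()['wrist_force'])
a=get_image('top')[125:310,225:480];b=get_image('side')[110:295,200:455]
cv2.imwrite('pics/s1.png',cv2.resize(np.vstack([a,b]),None,fx=1.6,fy=1.6))
```

```text
[0.61644594 0.02527204 0.17884903] [0.0815595  0.22215742 0.37525535]
```

View pics/s1.png

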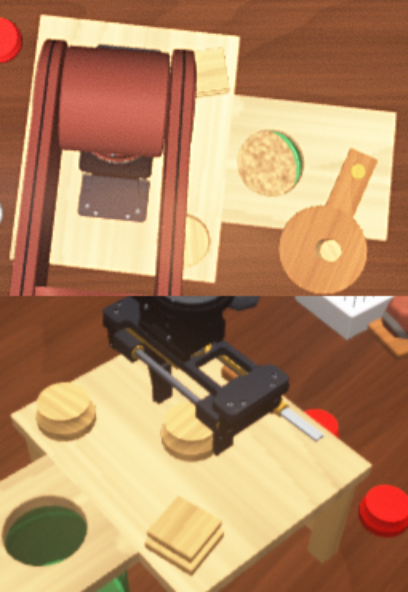

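Request:
carry_out --steps '[[[0,0,0],[0,0,0],0.2],[[0,0,0],[0,0,0],0.3],[[0,0,0],[0,0,0],0.3],[[0,0,0],[0,0,0],0.3],[[0,0,0],[0,0,0],0.3]]'

```text
clock: 9.1
tcp_pos: [0.6166, 0.0254, 0.1792]
tcp_rot: [180.0, -0.0, 83.7]
wrist_force: [-0.2, 0.1, 1.5]
grip_width: 0.72
```

Run:
```python
from h import *
s=read_state();print(s['tcp_pos'],s['wrist_force'],s['grip_width']*87)
p=s['tcp_pos']
y=np.radians(s['tcp_rot'][2]);ty=np.array([np.sin(y),-np.cos(y),0])
for d in(0,.033,.041,-.033): print(d,proj('side',p+d*ty))
b=get_image('side')[110:295,200:455]
cv2.imwrite('pics/s2.png',cv2.resize(b,None,fx=3,fy=3))
```

```text
[0.61657717 0.02536695 0.17920481] [-0.18266525  0.07940727  1.45762399] 62.62099713306706
0 [317.86637007 197.28895018]
0.033 [330.48169464 208.35244736]
0.041 [333.61793528 211.10289498]
-0.033 [305.74607102 186.6595848 ]
```

View pics/s2.png

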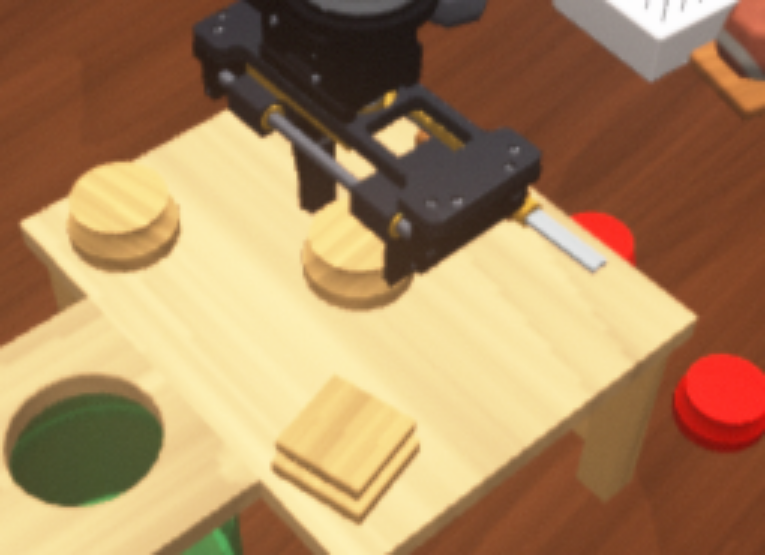

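Request:
carry_out --steps '[[[0,0,0],[0,0,0],0.5],[[0,0,0],[0,0,0],0.5],[[0,0,0],[0,0,0],0.5]]'

```text
clock: 9.45
tcp_pos: [0.6166, 0.0254, 0.1791]
tcp_rot: [-180.0, -0.0, 83.7]
wrist_force: [-0.4, 0.9, -0.4]
grip_width: 0.619
```

Run:
```python
from h import *
s=read_state();print(s['tcp_pos'],s['wrist_force'],s['grip_width']*87)
b=get_image('side')[110:295,200:455]
cv2.imwrite('pics/s3.png',cv2.resize(b,None,fx=3,fy=3))
```

```text
[0.61656398 0.0253619  0.17911646] [-0.35487917  0.90245588 -0.362436  ] 53.886206859522574
```

View pics/s3.png

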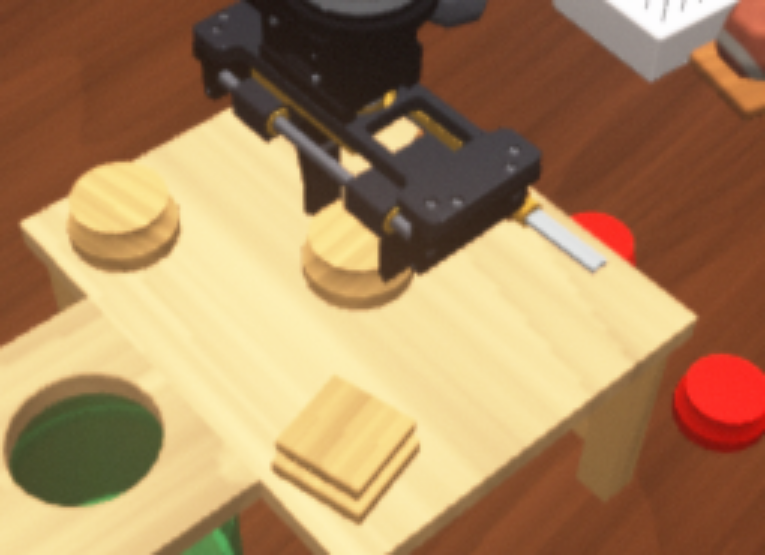

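Run:
```python
from h import *
R=np.load('bench_fit.npz');
print('tip',ray('side',332,204,.179),ray('side',332,204,.187),ray('side',332,204,.19))
for (u,v),z in [((303,258),.181),((412,275),.181),((357,308),.175)]:
    print(ray('side',200+u/3,110+v/3,z))
# left finger bottom
print('tipL',ray('side',200+320/3,110+213/3,.179))
s=read_state();print(s['tcp_pos'])
import cv2
im=get_image('side');x,y=[int(v) for v in (0,0)]
q=proj('side',s['tcp_pos']);print(q)
```

```text
tip [0.64464992 0.03088546 0.179     ] [0.6490536  0.02568021 0.187     ] [0.65070498 0.02372825 0.19      ]
[0.59423205 0.00637818 0.181     ]
[0.64893265 0.03977481 0.181     ]
[0.63922083 0.00395202 0.175     ]
tipL [0.57527825 0.04016019 0.179     ]
[0.61657566 0.02535365 0.17911563]
[317.86049003 197.32655171]
```

Request:
carry_out --steps '[[[0,0,0],[0,0,0],0.5],[[0,0,0],[0,0,0],0.5]]'

```text
clock: 9.75
tcp_pos: [0.6166, 0.0253, 0.1791]
tcp_rot: [180.0, -0.0, 83.7]
wrist_force: [-0.0, -0.1, -0.3]
grip_width: 0.623
```

The grip settled at 54 mm, which is the waist. Dragging toward the mouth.

Request:
carry_out --steps '[[[-0.6,0,0],[0,0,0],0.5],[[-1.2,-0.03,0],[0,0,0],0.5],[[-1.2,-0.03,0],[0,0,0],0.5],[[-1.2,-0.03,0],[0,0,0],0.5],[[-1.2,-0.03,0],[0,0,0],0.5],[[-1.2,-0.03,0],[0,0,0],0.5],[[-1.2,-0.03,0],[0,0,0],0.5],[[-1.2,-0.03,0],[0,0,0],0.5],[[-0.6,-0.03,0],[0,0,0],0.5],[[0,0,0],[0,0,0],0.5]]'

```text
clock: 10.75
tcp_pos: [0.6035, -0.0709, 0.1791]
tcp_rot: [-180.0, 0.0, 83.6]
wrist_force: [-0.5, 0.6, -0.4]
grip_width: 0.625
```

Run:
```python
from h import *
b=get_image('side')[130:315,130:385]
cv2.imwrite('pics/s4.png',cv2.resize(b,None,fx=3,fy=3))
```

```text
(no output)
```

View pics/s4.png

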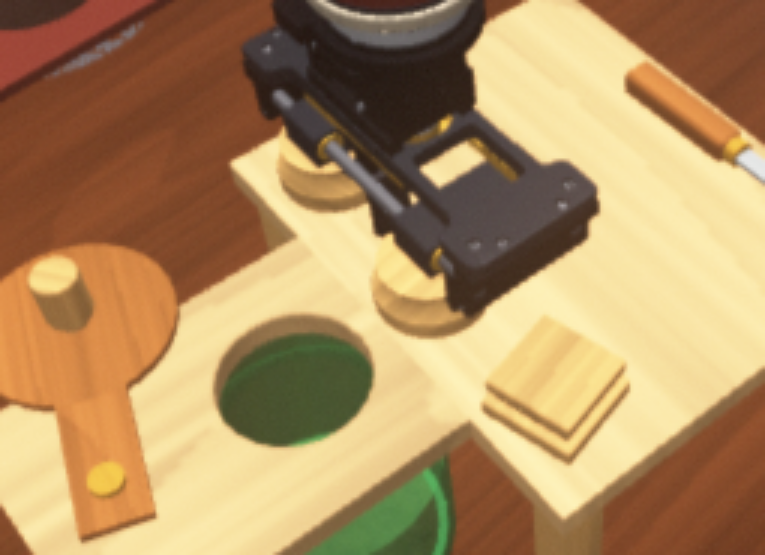

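Request:
carry_out --steps '[[[-0.6,0,0],[0,0,0],0.5],[[-1.2,-0.03,0],[0,0,0],0.5],[[-1.2,-0.03,0],[0,0,0],0.5],[[-1.2,-0.03,0],[0,0,0],0.5],[[-1.2,-0.03,0],[0,0,0],0.5],[[-1.2,-0.03,0],[0,0,0],0.5],[[-1.2,-0.03,0],[0,0,0],0.5],[[-0.85,0,0],[0,0,0],0.5],[[-0.4,0,0],[0,0,0],0.5],[[0,0,0],[0,0,0],0.5],[[0,0,0],[0,0,0],0.5]]'

```text
clock: 11.9
tcp_pos: [0.5919, -0.1593, 0.1791]
tcp_rot: [-180.0, -0.0, 83.7]
wrist_force: [-0.6, 0.2, -0.3]
grip_width: 0.622
```

Run:
```python
from h import *
b=get_image('side')[130:315,100:355]
cv2.imwrite('pics/s5.png',cv2.resize(b,None,fx=3,fy=3))
```

```text
(no output)
```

View pics/s5.png

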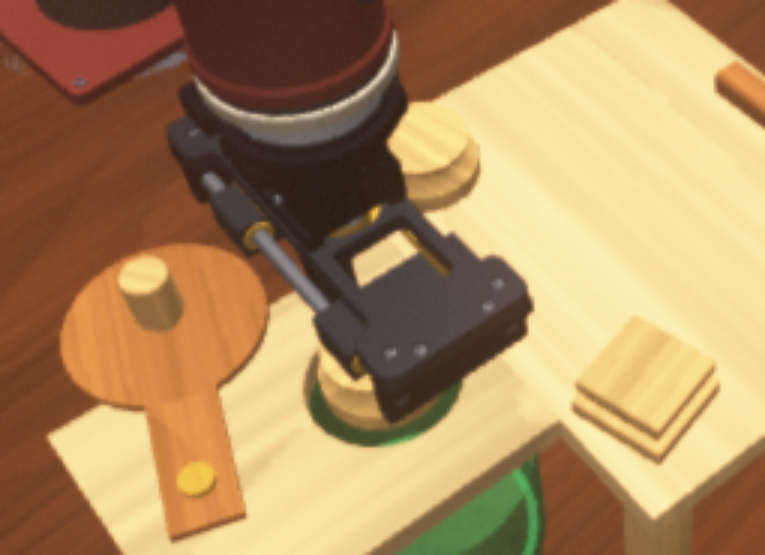

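The stand is held centred over the mouth, so I'll release it.

Request:
carry_out --steps '[[[0,0,0],[0,0,0],0],[[0,0,0],[0,0,0],0],[[0,0,0],[0,0,0],0],[[0,0,0],[0,0,0],0],[[0,0,0],[0,0,0],0],[[0,0,0],[0,0,0],0],[[0,0,-2.5],[0,0,0],0],[[0,0,-2.5],[0,0,0],0],[[0,0,-2.5],[0,0,0],0],[[0,0,-2.5],[0,0,0],0],[[0,0,-2],[0,0,0],0],[[0,0,0],[0,0,0],0]]'

```text
clock: 13.15
tcp_pos: [0.5935, -0.1602, 0.3031]
tcp_rot: [179.6, 0.1, 83.7]
wrist_force: [0.8, 0.9, -0.2]
grip_width: 1.0
```

Run:
```python
from h import *
s=read_state();p=s['tcp_pos'];y=np.radians(s['tcp_rot'][2])
d=np.array([.496,-.0479])-p[:2]
print(p,'dx',d@[np.cos(y),np.sin(y)],'dy',d@[np.sin(y),-np.cos(y)])
b=get_image('side')[130:345,100:355]
cv2.imwrite('pics/s6.png',cv2.resize(b,None,fx=2.7,fy=2.7))
```

```text
[ 0.59346292 -0.16020314  0.303109  ] dx 0.1008935149896218 dy -0.10923147933154322
```

View pics/s6.png

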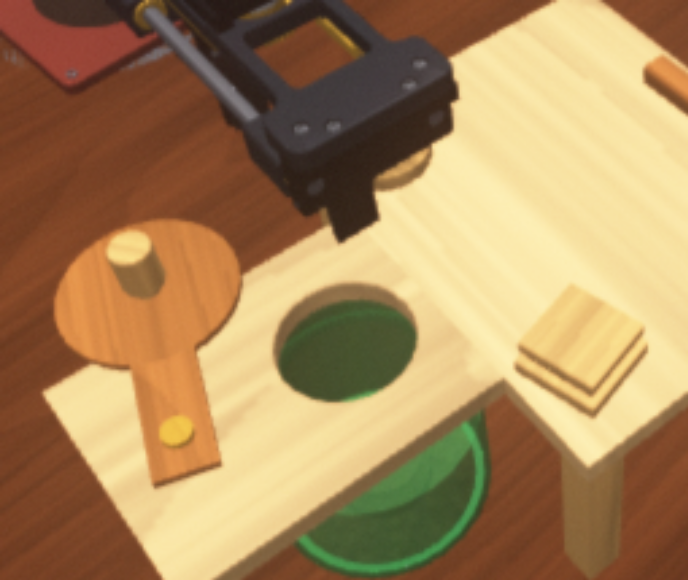

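Request:
carry_out --steps '[[[1.68,-1.82,0],[0,0,0],0],[[1.68,-1.82,0],[0,0,0],0],[[1.68,-1.82,0],[0,0,0],0],[[1.68,-1.82,0],[0,0,0],0],[[1.68,-1.82,0],[0,0,0],0],[[1.68,-1.82,0],[0,0,0],0],[[0,0,0],[0,0,0],0],[[0,0,0],[0,0,0],0]]'

```text
clock: 14.0
tcp_pos: [0.494, -0.0472, 0.2979]
tcp_rot: [-179.9, 0.0, 83.7]
wrist_force: [-0.5, 0.7, -0.4]
grip_width: 0.999
```

Run:
```python
from h import *
s=read_state();print(s['tcp_pos'],s['tcp_rot'])
a=get_image('top')[125:310,225:480];b=get_image('side')[130:345,100:355]
cv2.imwrite('pics/s7.png',cv2.resize(np.vstack([a,b]),None,fx=1.5,fy=1.5))
```

```text
[ 0.49401344 -0.04717042  0.29790275] [-1.79932422e+02  5.62979234e-03  8.37253006e+01]
```

View pics/s7.png

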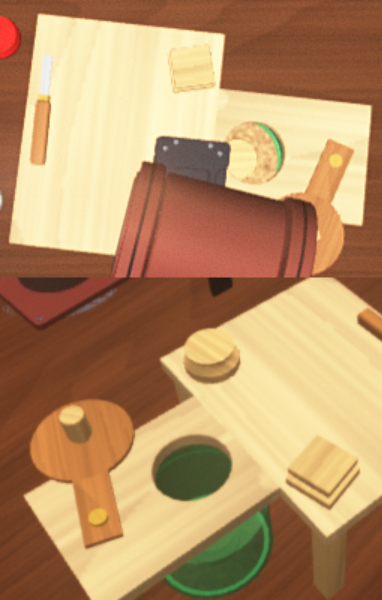

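The first stand lies flat in the jar, visible through the mouth at (241,157) in the top crop. Lowering on stand 2.

Request:
carry_out --steps '[[[0,0.25,2.5],[0,0,0],0],[[0,0,2.5],[0,0,0],0],[[0,0,2.5],[0,0,0],0],[[0,0,1.5],[0,0,0],0],[[0,0,1.5],[0,0,0],0],[[0,0,1.0],[0,0,0],0],[[0,0,0.4],[0,0,0],0],[[0,0,0],[0,0,0],0],[[0,0,0],[0,0,0],0.2],[[0,0,0],[0,0,0],0.3],[[0,0,0],[0,0,0],0.4],[[0,0,0],[0,0,0],0.5],[[0,0,0],[0,0,0],0.5],[[0,0,0],[0,0,0],0.5],[[0,0,0],[0,0,0],0.5],[[0,0,0],[0,0,0],0.5]]'

```text
clock: 15.7
tcp_pos: [0.497, -0.0476, 0.1804]
tcp_rot: [180.0, 0.0, 83.7]
wrist_force: [-1.0, 0.2, 2.4]
grip_width: 0.626
```

Run:
```python
from h import *
s=read_state();p=s['tcp_pos'];y=np.radians(s['tcp_rot'][2])
F=np.load('bench_fit.npz')
for b in ([-.0,.1],[0,0]):
    d=F['R']@b+F['t']-p[:2]
    print(p,s['grip_width']*87,'dx',d@[np.cos(y),np.sin(y)],'dy',d@[np.sin(y),-np.cos(y)])
b=get_image('side')[110:295,120:375]
cv2.imwrite('pics/t1.png',cv2.resize(b,None,fx=2.7,fy=2.7))
```

```text
[ 0.49702213 -0.04762351  0.1804103 ] 54.44463655197964 dx -0.002039474704433884 dy 0.10690699973377685
[ 0.49702213 -0.04762351  0.1804103 ] 54.44463655197964 dx -0.10203768587510224 dy 0.10630886708426097
```

View pics/t1.png

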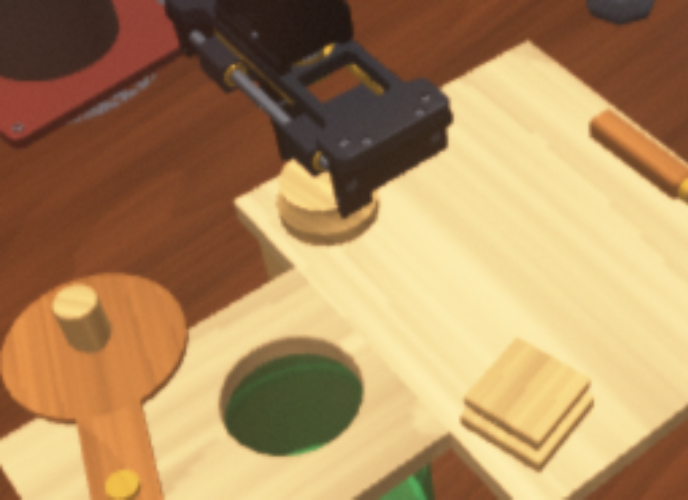

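The second stand is gripped at its waist, 54.4 mm. I'll drag it across to x=0 and then toward the mouth.

Request:
carry_out --steps '[[[0,0.6,0],[0,0,0],0.5],[[0,1.2,0],[0,0,0],0.5],[[0,1.2,0],[0,0,0],0.5],[[0,1.2,0],[0,0,0],0.5],[[0,1.2,0],[0,0,0],0.5],[[0,1.2,0],[0,0,0],0.5],[[0,1.2,0],[0,0,0],0.5],[[0,1.2,0],[0,0,0],0.5],[[0,1.0,0],[0,0,0],0.5],[[0,0.6,0],[0,0,0],0.5],[[0,0,0],[0,0,0],0.5]]'

```text
clock: 16.85
tcp_pos: [0.6043, -0.0596, 0.1804]
tcp_rot: [179.9, 0.0, 83.7]
wrist_force: [-1.2, 0.3, 5.7]
grip_width: 0.621
```

Request:
carry_out --steps '[[[-0.6,0,0],[0,0,0],0.5],[[-1.2,0,0],[0,0,0],0.5],[[-1.2,0,0],[0,0,0],0.5],[[-1.2,0,0],[0,0,0],0.5],[[-1.2,0,0],[0,0,0],0.5],[[-1.2,0,0],[0,0,0],0.5],[[-1.2,0,0],[0,0,0],0.5],[[-1.2,0,0],[0,0,0],0.5],[[-0.8,0,0],[0,0,0],0.5],[[-0.4,0,0],[0,0,0],0.5],[[0,0,0],[0,0,0],0.5],[[0,0,0],[0,0,0],0.5]]'

```text
clock: 18.05
tcp_pos: [0.591, -0.1605, 0.1799]
tcp_rot: [-180.0, -0.0, 83.7]
wrist_force: [-0.1, 0.0, -1.3]
grip_width: 0.621
```

Run:
```python
from h import *
b=get_image('side')[130:315,100:355]
cv2.imwrite('pics/t2.png',cv2.resize(b,None,fx=2.7,fy=2.7))
```

```text
(no output)
```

View pics/t2.png

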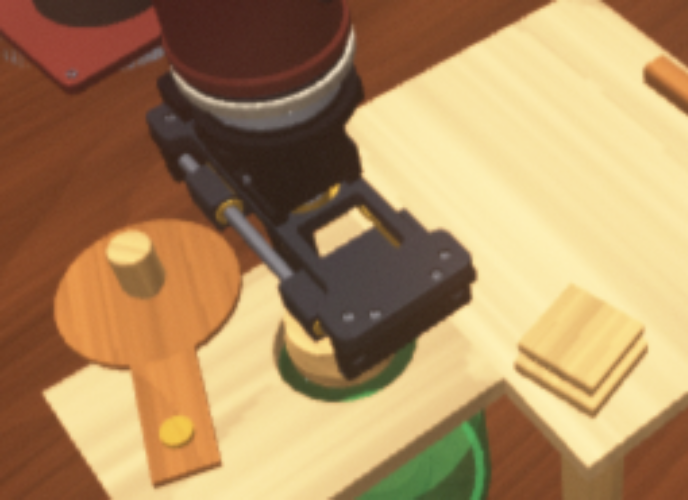

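The second stand is centred over the mouth. Releasing and rising.

Request:
carry_out --steps '[[[0,0,0],[0,0,0],0],[[0,0,0],[0,0,0],0],[[0,0,0],[0,0,0],0],[[0,0,0],[0,0,0],0],[[0,0,0],[0,0,0],0],[[0,0,0],[0,0,0],0],[[0,0,-2.5],[0,0,0],0],[[0,0,-2.5],[0,0,0],0],[[0,0,-2.5],[0,0,0],0],[[0,0,-2.5],[0,0,0],0],[[0,0,-2],[0,0,0],0],[[2,0,0],[0,0,0],0.3],[[2,0,0],[0,0,0],0.3],[[2,0,0],[0,0,0],0.3],[[2,0,0],[0,0,0],0.3],[[2,0,0],[0,0,0],0.3],[[2,0,0],[0,0,0],0.3],[[2,0,0],[0,0,0],0.3],[[2,0,0],[0,0,0],0.3],[[0,0,0],[0,0,0],0.3]]'

```text
clock: 20.1
tcp_pos: [0.6087, 0.0006, 0.3002]
tcp_rot: [180.0, -0.1, 83.8]
wrist_force: [-0.1, -0.8, -0.8]
grip_width: 0.698
```

Run:
```python
from h import *
a=get_image('top');cv2.imwrite('pics/topj.png',a);a=a[125:310,225:480];b=get_image('side')[130:345,100:355]
cv2.imwrite('pics/t3.png',cv2.resize(np.hstack([a[:,60:],b[:185]]),None,fx=1.7,fy=1.7))
cv2.imwrite('pics/t4.png',cv2.resize(a[40:,120:],None,fx=5,fy=4))
```

```text
(no output)
```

View pics/t3.png

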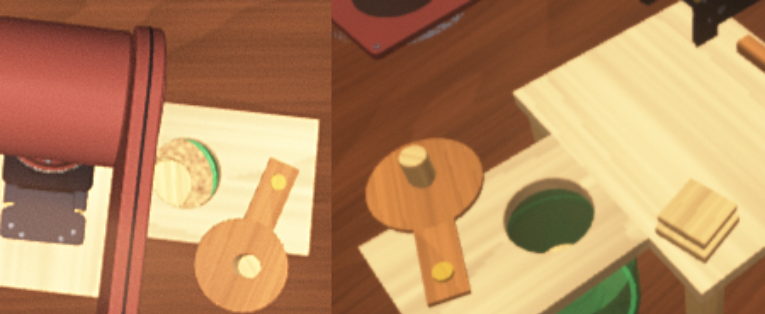

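View pics/t4.png

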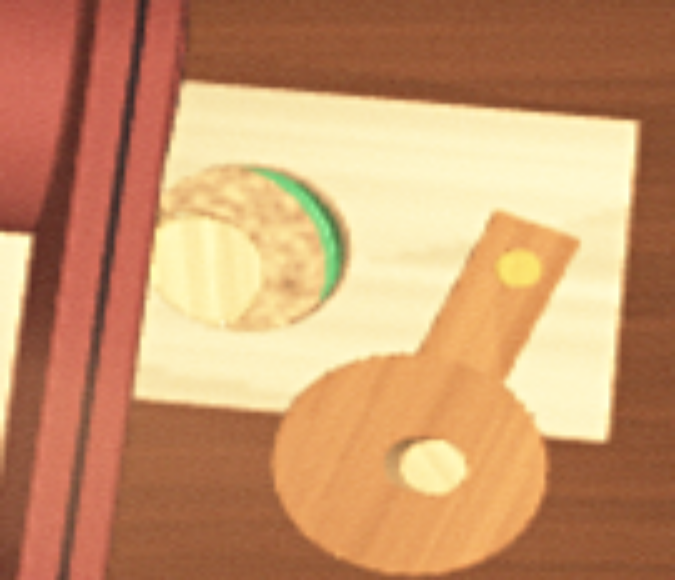

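Both stands are in the jar, and the deck holds only the square stand and the chisel. Now I'll locate the knob.

Run:
```python
from h import *
F=np.load('bench_fit.npz');R,t=F['R'],F['t']
k=ray('top',431.4,281.5,.225);b=R.T@(k[:2]-t);d=b-[0,-.105]
th=np.degrees(np.arctan2(-d[0],d[1]));print(k,b,np.hypot(*d),th)
ks=ray('side',100+(412-331)/1.7,130+152/1.7,.225);print('side',ks)
th_r=np.radians(th);kk=R@([-.105*np.sin(th_r),-.105+.105*np.cos(th_r)])+t;print('on arc',kk)
s=read_state();p=s['tcp_pos'];yaw=83.34+th;print('turn',-(yaw-s['tcp_rot'][2]))
y=np.radians(yaw);dd=kk-p[:2];print(dd@[np.cos(y),np.sin(y)],dd@[np.sin(y),-np.cos(y)])
y=np.radians(s['tcp_rot'][2]);print('unrot',dd@[np.cos(y),np.sin(y)],dd@[np.sin(y),-np.cos(y)])
```

```text
[ 0.48354735 -0.21913554  0.225     ] [-0.10041886 -0.07051777] 0.10617425714142961 71.04834716854943
side [ 0.48424658 -0.21521219  0.225     ]
on arc [ 0.48460625 -0.21964308]
turn -70.65161262841904
0.017584655077839698 -0.25021863362084307
unrot -0.23026066235919299 -0.09949176888162165
```

Request:
carry_out --steps '[[[-2.3,-0.995,0],[0,0,0],0.4],[[-2.3,-0.995,0],[0,0,0],0.4],[[-2.3,-0.995,0],[0,0,0],0.4],[[-2.3,-0.995,0],[0,0,0],0.4],[[-2.3,-0.995,0],[0,0,0],0.4],[[-2.3,-0.995,0],[0,0,0],0.4],[[-2.3,-0.995,0],[0,0,0],0.4],[[-2.3,-0.995,0],[0,0,0],0.4],[[-2.3,-0.995,0],[0,0,0],0.4],[[-2.3,-0.995,0],[0,0,0],0.4],[[0,0,0],[0,0,-7.85],0.4],[[0,0,0],[0,0,-7.85],0.4],[[0,0,0],[0,0,-7.85],0.4],[[0,0,0],[0,0,-7.85],0.4],[[0,0,0],[0,0,-7.85],0.4],[[0,0,0],[0,0,-7.85],0.4],[[0,0,0],[0,0,-7.85],0.4],[[0,0,0],[0,0,-7.85],0.4],[[0,0,0],[0,0,-7.85],0.4],[[0,0,0],[0,0,0],0.4]]'

```text
clock: 22.2
tcp_pos: [0.484, -0.2202, 0.3002]
tcp_rot: [-180.0, 0.0, 154.3]
wrist_force: [-0.6, -1.1, -0.0]
grip_width: 0.6
```

Request:
carry_out --steps '[[[0,0,2.5],[0,0,0],0.4],[[0,0,2.5],[0,0,0],0.4],[[0,0,2.5],[0,0,0],0.4],[[0,0,1.5],[0,0,0],0.4],[[0,0,1.0],[0,0,0],0.4],[[0,0,0.9],[0,0,0],0.5],[[0,0,0],[0,0,0],0.55],[[0,0,0],[0,0,0],0.55]]'

```text
clock: 23.0
tcp_pos: [0.4849, -0.2196, 0.1919]
tcp_rot: [-180.0, 0.1, 154.3]
wrist_force: [-0.6, -0.3, -0.2]
grip_width: 0.469
```

Run:
```python
from h import *
b=get_image('side')[130:345,60:315]
cv2.imwrite('pics/u1.png',cv2.resize(b,None,fx=2.5,fy=2.5))
```

```text
(no output)
```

View pics/u1.png

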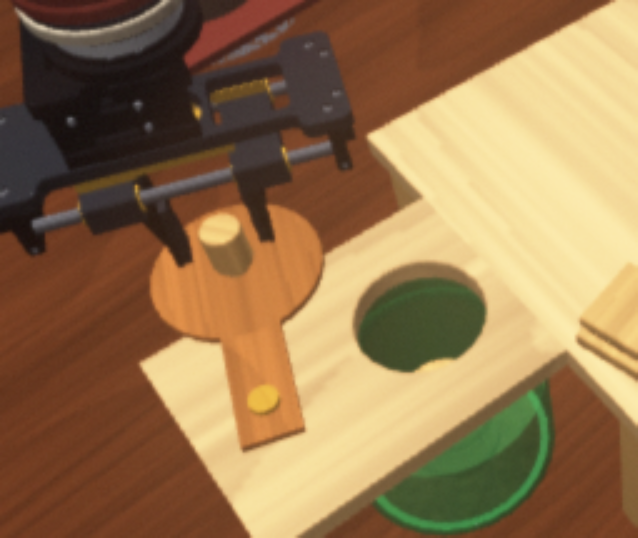

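Request:
carry_out --steps '[[[-0.08,1.28,0],[0,0,7],0.55],[[-0.08,1.28,0],[0,0,7],0.55],[[-0.08,1.28,0],[0,0,7],0.55],[[-0.08,1.28,0],[0,0,7],0.55],[[-0.08,1.28,0],[0,0,7],0.55],[[-0.08,1.28,0],[0,0,7],0.55],[[-0.08,1.28,0],[0,0,7],0.55],[[-0.08,1.28,0],[0,0,7],0.55],[[-0.08,1.28,0],[0,0,7],0.55],[[0,0,0],[0,0,0],0.55],[[0,0,0],[0,0,0],0.55]]'

```text
clock: 24.15
tcp_pos: [0.5769, -0.16, 0.1917]
tcp_rot: [180.0, 0.0, 91.5]
wrist_force: [0.2, -0.5, 0.8]
grip_width: 0.451
```

Run:
```python
from h import *
F=np.load('bench_fit.npz');t=F['t']
s=read_state();p=s['tcp_pos'];y=np.radians(s['tcp_rot'][2]);dd=t-p[:2]
print(p,s['tcp_rot'],s['wrist_force'],'to mouth',dd@[np.cos(y),np.sin(y)],dd@[np.sin(y),-np.cos(y)])
```

```text
[ 0.57692654 -0.15998938  0.19169576] [1.79968144e+02 2.27558355e-02 9.15351242e+01] [ 0.18232984 -0.51134443  0.80528422] to mouth -0.0011339594215350065 0.014512190560752718
```

Next I'll go to home, then close on the knob at the mouth axis, which centres it.

Request:
carry_out --steps '[[[-0.08,0.8,0],[0,0,4],0.55],[[-0.03,0.65,0],[0,0,4],0.55],[[0,0,0],[0,0,0],0.55],[[0,0.1,0],[0,0,0],0.6],[[0,0,0],[0,0,0],0.65],[[0,0,0],[0,0,0],0.68],[[0,0,0],[0,0,0],0.7],[[0,0,0],[0,0,0],0.7],[[0,0,0],[0,0,0],0.7]]'

```text
clock: 25.05
tcp_pos: [0.5917, -0.1611, 0.1911]
tcp_rot: [-179.9, -0.0, 83.3]
wrist_force: [-3.4, 2.4, 1.2]
grip_width: 0.305
```

Request:
carry_out --steps '[[[0,0,0],[0,0,0],0.6],[[0,0,0],[0,0,0],0.5],[[0,0,0],[0,0,0],0.45],[[0,0,0],[0,0,0],0.45],[[0,0,-1.5],[0,0,0],0.45],[[0,0,-2.5],[0,0,0],0.45],[[0,0,-3],[0,0,0],0.45],[[0,0,-3],[0,0,0],0.45],[[0,0,-2],[0,0,0],0.45],[[-3,-2,0],[0,0,0],0.45],[[-3,-2,0],[0,0,0],0.45],[[-3,-2,0],[0,0,0],0.45],[[-3,-2,0],[0,0,0],0.45],[[-3,-2,0],[0,0,0],0.45],[[-3,-2,0],[0,0,0],0.45],[[-3,-2,0],[0,0,0],0.45],[[-3,-2,0],[0,0,0],0.45],[[0,0,0],[0,0,0],0.45]]'

```text
clock: 26.85
tcp_pos: [0.4029, -0.3842, 0.3124]
tcp_rot: [180.0, 0.1, 83.1]
wrist_force: [-0.2, 0.6, -0.5]
grip_width: 0.549
```

Run:
```python
from h import *
a=get_image('top');cv2.imwrite('pics/topf.png',a);b=get_image('side');cv2.imwrite('pics/sidef.png',b)
cv2.imwrite('pics/f1.png',cv2.resize(a[125:310,225:480],None,fx=3,fy=3,interpolation=cv2.INTER_CUBIC))
d=cv2.absdiff(cv2.imread('pics/side0.png'),b)[110:330,120:460].max(2)
cv2.imwrite('pics/f2.png',np.vstack([cv2.resize(b[110:330,120:460],None,fx=1.3,fy=1.3),cv2.cvtColor(cv2.resize(d,None,fx=1.3,fy=1.3),cv2.COLOR_GRAY2BGR)]))
```

```text
(no output)
```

View pics/f1.png

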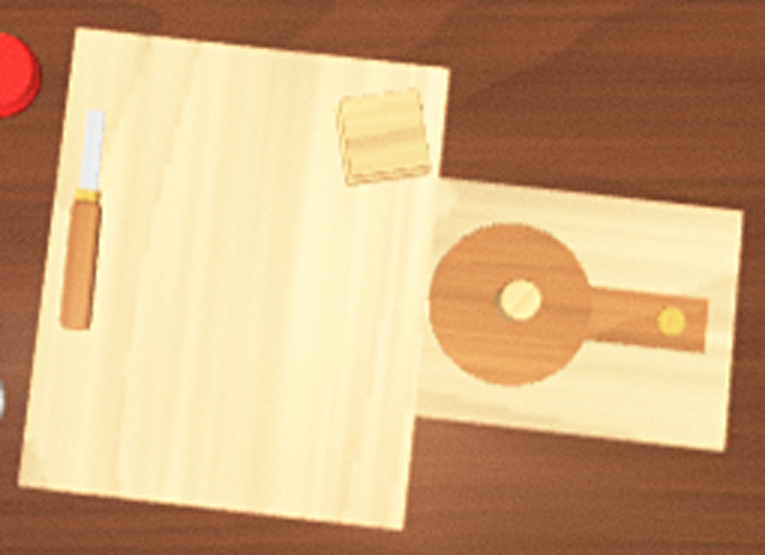

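View pics/f2.png

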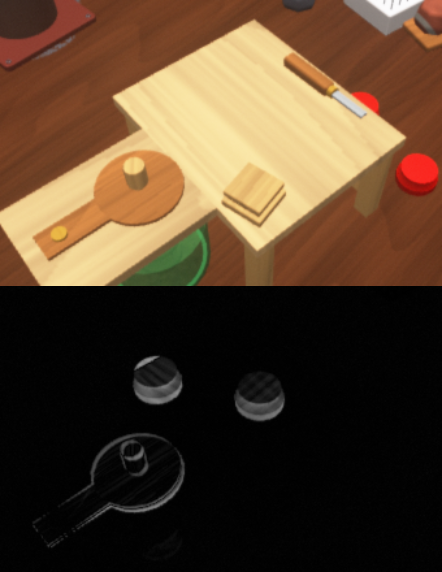

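The knob moved from (521,310) to (521,300) in the crop, about 6.4 mm. That puts it about 0.7 mm short of the mouth axis, or roughly 0.01 rad. The square stand and chisel show no difference from the first pictures, so I'll hand in.

Run:
```python
from h import *
F=np.load('bench_fit.npz');R,t=F['R'],F['t']
k=ray('top',521/3+225-.33,300/3+125-.33,.225);print(R.T@(k[:2]-t))
print(job_done())
```

```text
[-0.00080112  0.000687  ]
the job is handed in; nothing more can be done
None
```

I swung the cover off the mouth, then slid the two round stands one at a time to the mouth and dropped each into the jar. I then swung the cover back home and handed the job in at about 27 s of the 64 s allowed; the hand-in gave no verdict.

Last checks:
- **Cover:** the knob is within 1 mm of the mouth axis, which puts the cover about 0.01 rad from its stop (0.09 allowed).
- **Square stand and chisel:** neither shows any change between the first and last pictures.
- **Robot:** the gripper is open, raised and clear of everything.
- **First stand:** seen lying in the jar through the mouth before I touched the second.
- **Second stand:** after its drop no round stand was left on the deck and a stand top showed in the mouth. I could not see both stands separately, and I did not measure their heights in the jar.

No check failed; side-view positions differed from the top view by about 5 mm.

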